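# Lay a mallet-head blank down against the fence

### The job

On the wooden board with the fence, a tall mallet-head blank stands on end beside a short turned head. Push the blank over with the fingers so that it falls flat on the board away from the turned head, then push it across the board until its long side is flush against the fence, ready for chiselling. Only push: never lift or carry the blank, and leave the turned head and everything else on the bench where they are.

Things in the scene. Friction and masses are not known exactly. Their poses are not given: they have to be found in the camera images.
- board: Fixed brown wooden board lying on the bench, 300 (x) by 580 (y) by 18 mm thick; origin at the centre of its underside, z up. Along its far (+x) side runs a darker wooden fence, 30 mm wide, rising 30 mm above the board's top, over the full length in y; the fence's near face, which looks to -x, is at x = +100 mm.
- blank: Loose block of pale wood, 70 (x) by 55 (y) by 150 mm (z), 0.27 to 0.53 kg, a dark mortise mark on both y faces. It starts standing on end on the board, yaw within 0.15 rad of the board's; origin at the centre of its starting underside, z along its length. Pushed near the top along its y axis it tips, not slides, and falls by itself past about 20 degrees. Once lying it is 55 mm high, 70 mm across.
- blank_mid (a point): The middle of the blank, 75 mm from either end.
- blank_top (a point): The centre of the blank's end that is uppermost at the start.
- turned_head: Loose round turned wooden head, a squat cylinder 64 mm in diameter and 70 mm high with a rounded top, standing on the board about 150 to 200 mm from the blank (centre to centre), towards +y or -y of the board from it; origin at the centre of its underside. It must stay standing in place.
- cork_block: Bystander: cork sanding block 45 (x) by 50 (y) by 30 mm on the board by the fence, between the blank and the turned head in y; origin at the centre of its underside.
- chisel: Bystander: wood chisel lying on the bench on the near side of the board, roughly along the board's y: handle 28 wide, 26 high, 130 mm to -y of the origin, blade 140 mm to +y; origin underneath the ferrule.
- glue: Bystander: white glue bottle with an orange cap, 56 mm in diameter, 130 mm high, beyond the fence; origin at the centre of its underside.
- square: Bystander: try square lying flat beyond the fence, wooden stock 90 mm along its y, steel blade 160 mm along its x (which points along the fence), 16 mm high; origin under the end of the stock.
- mallet: Bystander: wooden mallet lying at the right of the bench, head 130 by 85 by 60 mm, handle 220 mm long to its own +y (towards the robot side); origin under the centre of the head.
There are look-alikes about, which are no part of the job. What is shaped like the blank but blue or red is not meant.

How it is judged (in metres and radians):
On the way, in this order (a step that is already met when the one before it is completed fails the run):
1. the blank lies flat on the board, fallen away from the turned head (angle between blank's own z axis and vertical above 1.5 rad and z of blank_mid in the frame of board below 0.052 m and distance between blank_top and turned_head above 0.26 m and linear speed of blank below 0.02 m/s), for 0.2 s.
2. the lying blank is flush against the fence (all of step 1 and x of blank_mid in the frame of board between 0.061 and 0.072 m and angle between the z axis of blank and the y axis of board, either way round below 0.04 rad), for 0.2 s.
At the end, for the whole second after the job is handed in: The blank lies flat and still on the board, its starting top end pointing away from the turned head, its long side against the fence (gap at its middle under 4 mm, parallel to it within 0.04 rad), and the turned head stands within 15 mm of where it was (all of step 2 and distance of turned_head from where it was at the start of the episode below 0.015 m and angle between turned_head's own z axis and vertical below 0.1 rad); the robot touches nothing.
It fails at once if the blank is lifted: its middle more than 25 mm higher than when standing (z of blank_mid in the frame of board above 0.118 m).
It fails at once if the lying blank is lifted off the board (angle between blank's own z axis and vertical above 1.35 rad and z of blank_mid in the frame of board above 0.085 m).
It fails at once if the turned head is knocked over or shifted by more than 20 mm (distance of turned_head from where it was at the start of the episode above 0.02 m or angle between turned_head's own z axis and vertical above 0.3 rad).
It fails at once if a bystander is shifted by more than 25 mm (distance of any of cork_block, chisel, glue, square, mallet from where it was at the start of the episode above 0.025 m).
It also fails if it takes over 45 s, if anything falls off the work surface, if the arm or the gripper's body presses on something with over 40 N, if the wrist force passes 120 N, or if a joint passes its speed limit or range.

### The arm

A 6-joint arm with a two-finger parallel gripper is mounted at the origin on the work surface. World frame = base frame: x ahead of the robot, y to its left, z up, the work surface at z = 0. Lengths are in m, angles in degrees, forces in N, time in s.
With the tool pointing down it reaches from about 0.4 to 0.925 m from the base axis. Payload 3.4 kg.
Tool frame: the origin (TCP) lies on the centre line of the jaws, within the pads' length; the fingertips stand 22 mm ahead of it and the grasp point (between the pads) lies 3 mm ahead of it (ctrl.tip_extent is the distance from the TCP to the fingertips, in m); z points along the fingers, y is the line along which they close (so a half turn about z gives the same grasp; the last joint's range is limited). The gripper opens to 85 mm and grips with 20 to 120 N. Pads are 22 mm wide; open, the fingers measure 114 mm over their backs; the gripper's body (76 mm by 85 mm) begins 54 mm behind the grasp point. The pads swing forward as they close: fully open they stand 13 mm farther back than shut.
Start: joints at [65.861, 17.578, 86.31, -0, 76.112, -4.211], TCP at [0.196, 0.541, 0.253] pointing down, gripper open.
Joint ranges: [-179.03, 179.03], [-60, 130.46], [8.19, 133.38], [-81.62, 261.62], [5.75, 156.47], [-153.77, 153.77]. Speed limits (degrees/s): [147.25, 147.25, 180, 180, 180, 180].

### API

Orientations are given as a 3x3 rotation matrix whose columns are the frame's x, y, z axes.
In Python, from cell import ctrl gives the robot as it stands. Calls block until the motion is done:
- ctrl.move_pose(position, orientation): joint-space move of the TCP to a pose.
- ctrl.line_to(position, rot=None, v=0.15): straight line of the TCP; rot=None keeps the orientation; v is the mean speed in m/s.
- ctrl.move_joints(angles): joint-space move.
- ctrl.set_gripper(opening): opening from 0.0 (shut) to 1.0 (fully open); the grip force is fixed at half the most; returns when the fingers have stopped.
- ctrl.sleep(seconds).
- ctrl.inverse_kinematics(position, orientation): joint angles nearest the present ones, or None.
- ctrl.get_image(name): name is "scene" or "top"; returns the picture (420x560x3 uint8, red, green, blue); there is no depth.
- ctrl.get_calibration(name): a dict with "K" (3x3 intrinsics, pixels), "k1" (the pictures are not rectified: a ray, as slopes to the right and down, at radius r is drawn at 1 + k1 r^2 times it, then the intrinsics apply), "extrinsics" (4x4, takes a point from world to camera coordinates). Camera axes: x right, y up, looking along -z (the intrinsics and any distortion apply to the point x, -y, -z); pixel columns grow to the right and rows downward; lengths in m; the calibration is good to about 2 mm. A picture is of the moment at which its call begins. get_calibration takes no time and is no camera call.
A pose or a line that the arm cannot do raises ctrl.IKError and nothing moves.
- ctrl.hand_in(): hands the job in; it is judged then, once.
Trained networks look in the newest picture that a camera, given by its name, has taken for a name from the list of things; names that differ only in an ending like _2 or _b are one class to them, and where a whole thing is asked for, a point or a joint stands for the part that bears it (a point fixed in the world has none). Each returns a list of dicts, best first, with "conf" (0 to 1); they miss things now and then, are a little off and sometimes report something else, mostly with a low value. They report only what shows in the picture. A call takes as long as a camera call. They do not tell look-alikes from the thing itself.
- ctrl.look_for(query, camera): "box" ([left, top, right, bottom] in pixels, round what is visible of it).
- ctrl.regions_of(query, camera): "pixels" (420x560 bool, what is visible of it) and "box" ([left, top, right, bottom] in pixels, round what is visible of it).
- ctrl.place_of(query, camera): "pixel" ([column, row] in pixels: a listed point, or the origin of a listed thing).
Readings, each from a call of its own:
- ctrl.read_t(): time.
- ctrl.read_qpos(): joint angles.
- ctrl.read_joint_vel(): joint speeds.
- ctrl.read_joint_torque(): joint torques, N m.
- ctrl.read_eef_pos(): TCP position.
- ctrl.read_tcp_rot(): TCP orientation.
- ctrl.read_ft_force(): force on the tool from outside, world axes, zero at the start.
- ctrl.read_torque(): the same for the moment, N m.
- ctrl.read_width(): opening from 0.0 (shut) to 1.0 (fully open).
- ctrl.read_grip_force(): force on a finger pad.
Only numpy, scipy, OpenCV 4.12 (cv2) and the standard library are available. Lean on these libraries where they do the work, as an engineer would, in place of code of your own. Each camera call takes 0.05 s, during which the arm holds its last target. There are 200 camera calls.

## Working session

There is one attempt and no reset: what is moved stays moved. The work goes in short steps, each a Python script; the robot and the scene stay as the last script left them, time stands still between calls to the robot, and variables do not carry over. Pictures are saved under pics/ and viewed, at most 10 in all, crops included, and the job is handed in when it is done.

```bash
mkdir -p pics; cat > h.py <<'E'
import numpy as np, cv2
from cell import ctrl
def save(cam,fn):
    im=ctrl.get_image(cam); cv2.imwrite('pics/'+fn,cv2.cvtColor(im,cv2.COLOR_RGB2BGR)); return im
def ray(cam,uv):
    c=ctrl.get_calibration(cam);K=np.array(c['K']);E=np.array(c['extrinsics'])
    p=np.atleast_2d(np.array(uv,float))
    u=cv2.undistortPoints(p[:,None],K,np.array([c['k1'],0,0,0.]))[:,0]
    d=np.c_[u[:,0],-u[:,1],-np.ones(len(u))]@E[:3,:3]
    return -E[:3,:3].T@E[:3,3],d
def at_z(cam,uv,z):
    o,d=ray(cam,uv); return o+d*((z-o[2])/d[:,2])[:,None]
def proj(cam,P):
    c=ctrl.get_calibration(cam);K=np.array(c['K']);E=np.array(c['extrinsics'])
    q=np.atleast_2d(P)@E[:3,:3].T+E[:3,3]; s=np.c_[q[:,0],-q[:,1]]/-q[:,2:]
    s=s*(1+c['k1']*(s**2).sum(1,keepdims=True)); return s@K[:2,:2].T+K[:2,2]
E
python3 - <<'E'
from h import *
for cam in('top','scene'):
    save(cam,cam+'0.png')
    for n in('board','blank','blank_top','blank_mid','turned_head','cork_block'):
        print(cam,n,[(np.round(r['pixel']),round(r['conf'],2)) for r in ctrl.place_of(n,cam)[:3]])
    print(ray(cam,[280,210]))
E
```

```text
top board [(array([251., 205.]), 0.86)]
top blank [(array([224., 214.]), 0.8), (array([178., 298.]), 0.72), (array([142., 266.]), 0.66)]
top blank_top [(array([166., 294.]), 0.88), (array([220., 205.]), 0.7), (array([120., 257.]), 0.58)]
top blank_mid [(array([225., 212.]), 0.89), (array([170., 292.]), 0.87), (array([132., 261.]), 0.69)]
top turned_head [(array([283., 209.]), 0.86)]
top cork_block [(array([250., 180.]), 0.85)]
(array([ 0.26415666, -0.03954898,  1.40454169]), array([[ 0.17911989, -0.02683186, -0.98357208]]))
scene board [(array([300., 251.]), 0.72)]
scene blank [(array([323., 257.]), 0.92), (array([412., 258.]), 0.61), (array([418., 303.]), 0.55)]
scene blank_top [(array([421., 235.]), 0.88), (array([423., 284.]), 0.82), (array([328., 236.]), 0.75)]
scene blank_mid [(array([416., 248.]), 0.73), (array([325., 248.]), 0.64), (array([420., 293.]), 0.62)]
scene turned_head []
scene cork_block [(array([281., 258.]), 0.55)]
(array([0.99632939, 0.65989076, 1.45562995]), array([[-0.28271239, -0.46797701, -0.83739321]]))
```

View pics/top0.png

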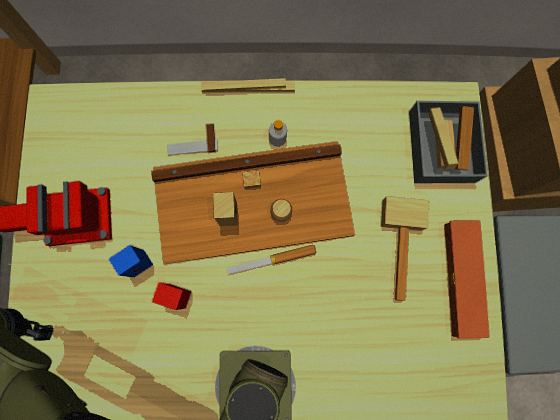

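View pics/scene0.png

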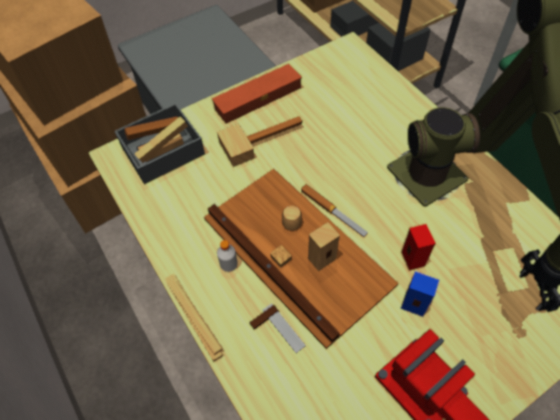

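The blank is at about (224,210) in the top picture and the turned head at (282,209), on its −y side, so the blank must fall to +y (image left). The cork is at (251,180) by the fence. I'll enlarge the view to read corners.

```bash
python3 - <<'E'
from h import *
a=cv2.imread('pics/top0.png')[130:270,145:360]; cv2.imwrite('pics/topc.png',cv2.resize(a,None,fx=3.7,fy=3.7,interpolation=cv2.INTER_CUBIC))
a=cv2.imread('pics/scene0.png')[165:350,200:400]; cv2.imwrite('pics/scc.png',cv2.resize(a,None,fx=3.2,fy=3.2,interpolation=cv2.INTER_CUBIC))
E
```

```text
(no output)
```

View pics/topc.png

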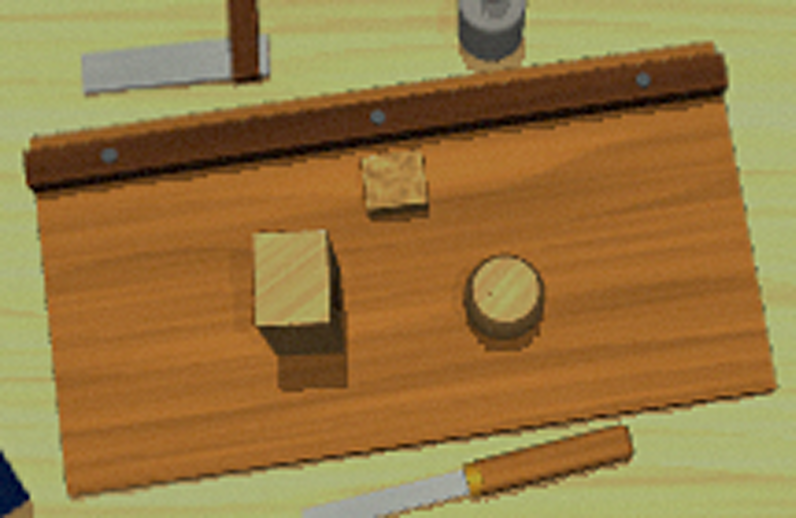

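View pics/scc.png

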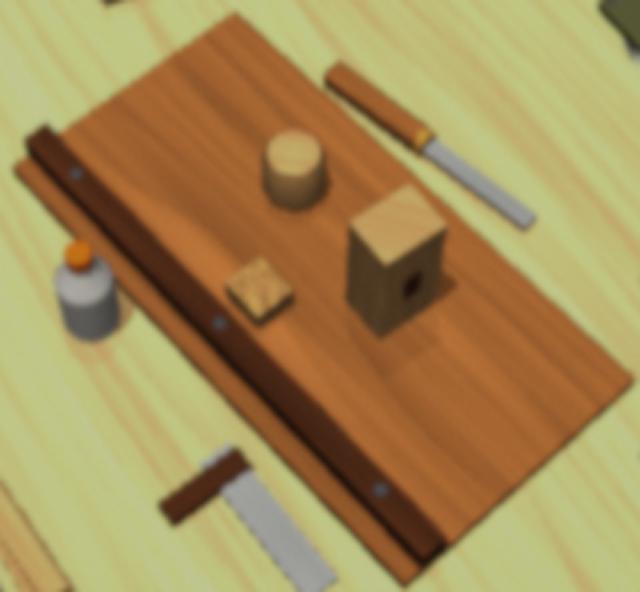

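```bash
cat > fit.py <<'E'
from h import *
from scipy.optimize import least_squares
T=lambda p:(np.array(p)/3.7+[145,130]).tolist()
S=lambda p:(np.array(p)/3.2+[200,165]).tolist()
def place(q,P,z0=0):
    c,s=np.cos(q[2]),np.sin(q[2]); P=np.array(P,float)
    return np.c_[q[0]+c*P[:,0]-s*P[:,1],q[1]+s*P[:,0]+c*P[:,1],P[:,2]+z0]
def fit(obs,q0,z0=0):
    f=lambda q:np.concatenate([(proj(c,place(q,[p],z0))-uv).ravel() for c,uv,p in obs])
    r=least_squares(f,q0,loss='soft_l1'); return r.x,np.round(r.fun,1)
E
python3 - <<'E'
from fit import *
b=[('top',T((71,493)),(-.15,.29,.018)),('top',T((776,388)),(-.15,-.29,.018)),('top',T((33,187)),(.1,.29,.048)),('top',T((726,92)),(.1,-.29,.048)),
('scene',S((235,12)),(-.15,-.29,.018)),('scene',S((634,380)),(-.15,.29,.018)),('scene',S((405,583)),(.15,.29,.018)),('scene',S((15,170)),(.15,-.29,.018))]
B,e=fit(b,[.6,0,.1]);print('board',B.round(4),e)
x,y=.035,.0275
k=[('top',T((254,233)),(x,y,.15)),('top',T((327,230)),(x,-y,.15)),('top',T((331,324)),(-x,-y,.15)),('top',T((257,327)),(-x,y,.15)),
('scene',S((408,187)),(-x,-y,.15)),('scene',S((446,232)),(-x,y,.15)),('scene',S((385,265)),(x,y,.15)),('scene',S((350,225)),(x,-y,.15)),('scene',S((382,335)),(x,y,0))]
K,e=fit(k,[.6,.05,0],.018);print('blank',K.round(4),e)
print('head',at_z('top',T((505,290)),.088),'cork',at_z('top',T((394,180)),.048))
iv=lambda q,p:np.array([[np.cos(q[2]),np.sin(q[2])],[-np.sin(q[2]),np.cos(q[2])]])@(np.array(p)-q[:2])
print('blank in board',iv(B,K[:2]),K[2]-B[2])
np.save('poses.npy',[B,K])
E
```

```text
board [0.5452 0.0065 0.1398] [-1.7  1.   0.1  0.6 -2.4  0.   0.5 -1.4 -0.2 -0.7  0.5 -0.6 -0.7  0.8
 -1.9 -1.4]
blank [0.5032 0.0791 0.0486] [-0.8  0.3 -0.3 -0.  -0.3  0.  -0.8  0.4  0.  -1.6  0.2 -2.3 -0.3  0.2
 -1.2 -1.  -1.6  2.3]
head [[ 0.50860983 -0.07979184  0.088     ]] cork [[0.60722745 0.00757838 0.048     ]]
blank in board [-0.03140013  0.07772518] -0.09118039171225001
```

```bash
cat >> h.py <<'E'
def rot(yaw):   # tool x along (-sin,cos) = local y, tool y along local x, z down
    c,s=np.cos(yaw),np.sin(yaw); return np.array([[-s,c,0],[c,s,0],[0,0,-1.]])
def best(p,yaw):
    qs=[]
    for R in(rot(yaw),rot(yaw+np.pi)):
        j=ctrl.inverse_kinematics(p,R)
        if j is not None: qs.append((np.abs(np.array(j)-ctrl.read_qpos()).max(),j,R))
    qs.sort(key=lambda t:t[0]); return qs[0][2]
def L(q,x,y,z): return [q[0]+np.cos(q[2])*x-np.sin(q[2])*y,q[1]+np.sin(q[2])*x+np.cos(q[2])*y,z]
E
python3 - <<'E'
from h import *
B,K=np.load('poses.npy')
ctrl.set_gripper(.4)
a=L(K,0,-.074,.30); R=best(a,K[2])
ctrl.move_pose(a,R)
ctrl.line_to(L(K,0,-.074,.167),v=.2)
print(ctrl.read_t(),ctrl.read_eef_pos(),ctrl.read_ft_force())
ctrl.line_to(L(K,0,.03,.167),v=.1)
print(ctrl.read_t(),ctrl.read_ft_force())
ctrl.line_to(L(K,0,-.03,.30),v=.3)
save('top','top1.png');print(ctrl.read_t())
save('scene','scene1.png')
a=cv2.imread('pics/top1.png')[130:270,145:360];b=cv2.imread('pics/scene1.png')[165:350,200:400]
r=lambda i,f:cv2.resize(i,None,fx=f,fy=f,interpolation=cv2.INTER_CUBIC)
a=r(a,3.7); cv2.imwrite('pics/t1c.png',a)
cv2.imwrite('pics/s1c.png',r(b,3.2))
E
```

```text
4.2833 [0.50766043 0.00544723 0.16765263] [ 0.35259471 -0.36180612 -0.99408016]
5.475 [ 0.23818514 -0.67458596 -0.80246406]
6.1583
```

View pics/s1c.png

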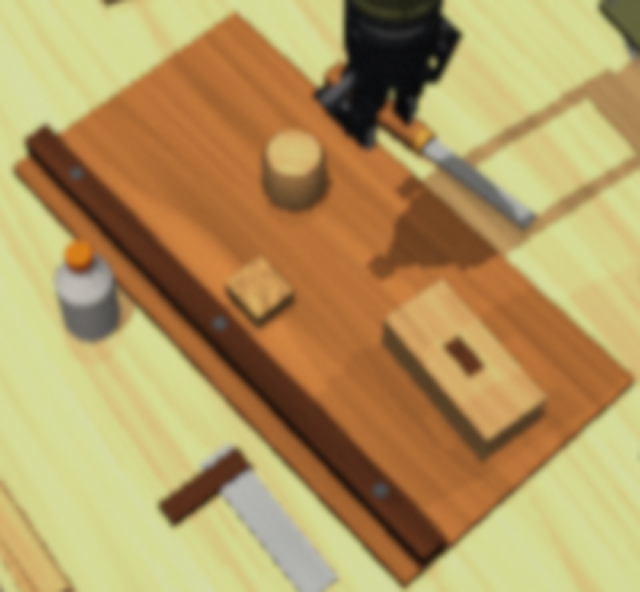

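View pics/t1c.png

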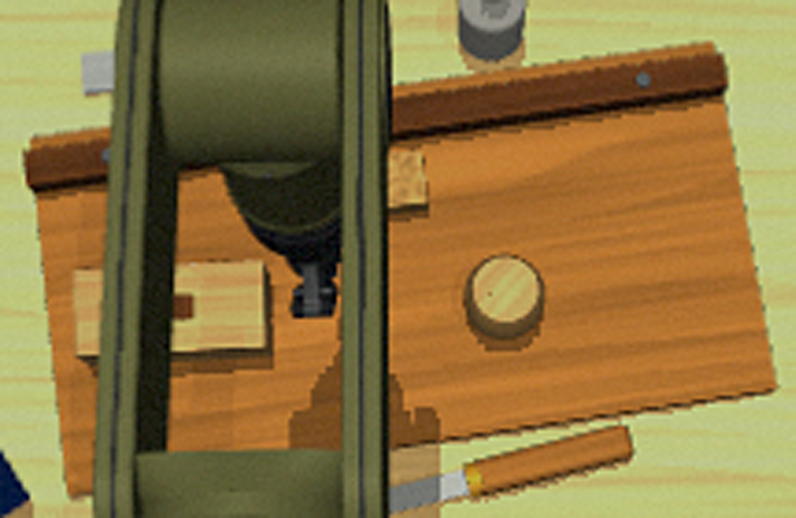

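The blank lies flat pointing +y. In the top crop its upper face has corners at (73,270), (264,261), (268,348) and (78,356). The head and cork have not moved. Next I'll fit its pose and push with open fingers, two contacts square to the fence.

```bash
python3 - <<'E'
from fit import *
B,K=np.load('poses.npy')
x,y,z=.035,.075,.055
k=[('top',T((264,261)),(x,-y,z)),('top',T((268,348)),(-x,-y,z)),('top',T((73,270)),(x,y,z)),('top',T((78,356)),(-x,y,z)),
('scene',S((443,281)),(-x,-y,z)),('scene',S((385,323)),(x,-y,z)),('scene',S((545,403)),(-x,y,z)),('scene',S((485,445)),(x,y,z))]
N,e=fit(k,[.5,.18,0],.018);print(N,e)
c,s=np.cos(B[2]),np.sin(B[2]);d=N[:2]-B[:2];bx,by=c*d[0]+s*d[1],-s*d[0]+c*d[1];print('in board',bx,by)
x0=bx-.035-.011-.035
a=L(B,x0,by,.2);R=best(a,B[2]+np.pi/2)
ctrl.move_pose(a,R);ctrl.set_gripper(1.)
ctrl.line_to(L(B,x0,by,.05),v=.2)
f=lambda:float(np.array(ctrl.read_ft_force())[:2]@[c,s])
f0=f();print(ctrl.read_t(),f0)
ctrl.line_to(L(B,.006,by,.05),v=.08)
print(ctrl.read_t(),f()-f0)
X=.006
while X<.032:
    X+=.0015; ctrl.line_to(L(B,X,by,.05),v=.03); F=f()-f0; print(round(X,4),round(F,1))
    if F<-15: break
ctrl.sleep(.3);print(f()-f0,ctrl.read_torque())
ctrl.line_to(L(B,X-.05,by,.05),v=.1)
ctrl.line_to(L(B,X-.10,by,.3),v=.3)
ctrl.move_joints([65.861,17.578,86.31,0,76.112,-4.211])
print(ctrl.read_t())
a=save('top','top2.png')[130:270,145:360]
cv2.imwrite('pics/t2c.png',cv2.resize(a[...,::-1],None,fx=3.7,fy=3.7,interpolation=cv2.INTER_CUBIC))
a=save('scene','scene2.png')[165:350,200:400]
cv2.imwrite('pics/s2c.png',cv2.resize(a[...,::-1],None,fx=3.2,fy=3.2,interpolation=cv2.INTER_CUBIC))
E
```

```text
[0.49907035 0.18511934 0.03427353] [-0.8 -0.2 -1.4  0.1 -0.6 -0.5 -1.9  0.1 -0.4 -0.6 -1.  -1.5  0.1 -1.1
 -0.3 -1. ]
in board -0.020768676306940535 0.18329219167333524
8.9083 -0.4243284486525631
10.4083 0.3886635274271946
0.0075 -2.3
0.009 -3.3
0.0105 -1.6
0.012 -1.8
0.0135 -0.8
0.015 -0.9
0.0165 -1.0
0.018 -0.1
0.0195 -3.9
0.021 -7.0
0.0225 -8.8
0.024 -12.3
0.0255 -14.4
0.027 -18.0
-16.562642054793393 [-0.2887125   2.22687249 -0.12292091]
17.4917
```

View pics/t2c.png

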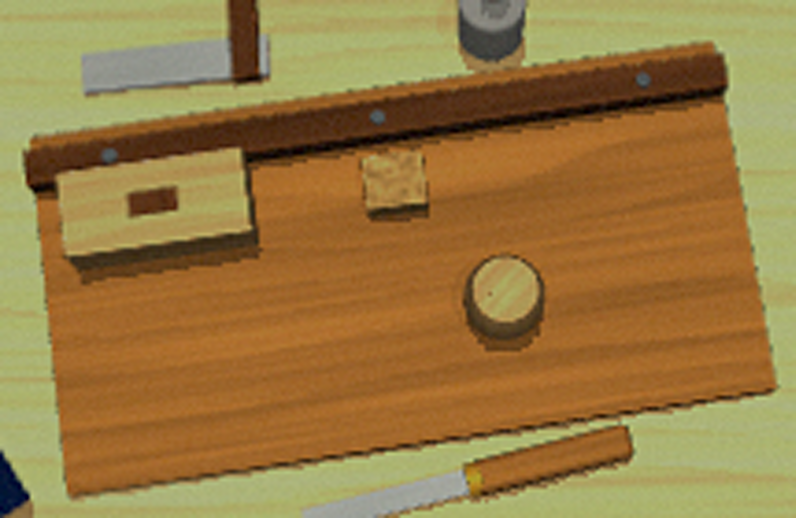

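View pics/s2c.png

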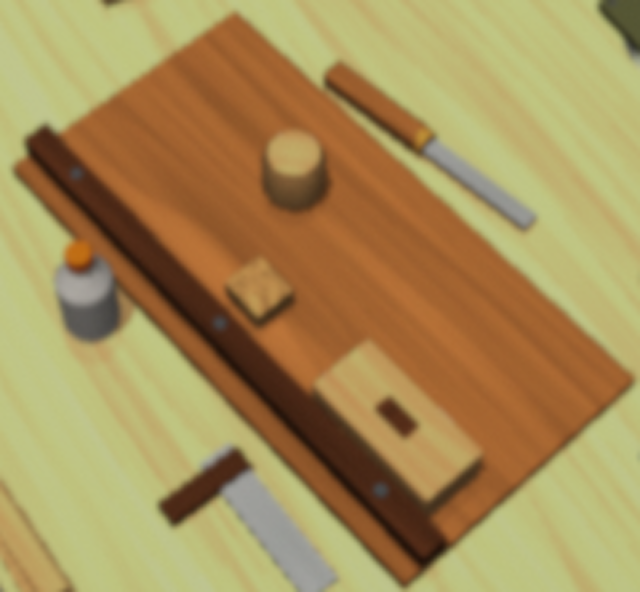

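The blank lies flush against the fence: its near edge has slope −0.139 px/px against −0.137 for the fence. The contact force started rising at the expected position. The head and bystanders have not moved.

```bash
python3 -c "
from cell import ctrl
print(ctrl.hand_in())"
```

```text
the job is handed in; nothing more can be done
None
```

I tipped the blank over away from the turned head and pushed it flush against the fence, with nothing else in the pictures moved, then handed the job in after about 17.5 s; no verdict was returned.

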